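Fill the frame clamp's empty pockets, wind it to the slip point and lock it

ROBOT

A 6-joint arm with a two-finger parallel gripper is mounted at the origin on the work surface. World frame = base frame: x ahead of the robot, y to its left, z up, the work surface at z = 0. Lengths are in m, angles in rad, forces in N, time in s.
With the tool pointing down it reaches from about 0.3 to 0.875 m from the base axis. Payload 6.4 kg.
Tool frame: the origin (TCP) lies at the centre of the arm's flange, where the gripper is bolted on; the fingertips stand 173 mm ahead of it and the grasp point (between the pads) lies 155 mm ahead of it; z points along the fingers, x is the direction in which the jaws open and shut, and the axes are right-handed (so a half turn about z gives the same grasp; the last joint's range is limited). The gripper opens to 85 mm and grips with 20 to 120 N. Pads are 22 mm wide; open, the fingers measure 114 mm over their backs; the gripper's body (76 mm by 85 mm) begins 54 mm behind the grasp point. The pads swing forward as they close: fully open they stand 13 mm farther back than shut.
Start: joints at [-1.379, 0.181, 1.607, -0, 1.354, -0.206], TCP at [0.223, -0.53, 0.405] pointing down, gripper open.
Joint ranges: [-2.99, 2.99], [-0.89, 2.07], [0.3, 2.58], [-1.14, 4.28], [0, 2.63], [-3.12, 3.12]. Speed limits (rad/s): [2.57, 2.57, 3.01, 3.14, 3.14, 3.14].

INTERFACE

Orientations are given as a unit quaternion [x, y, z, w].
In Python, from workcell import get_state, imaging, bot gives the robot as it stands. The module is installed in compiled form; this text tells all that it offers.
- The arm moves only by the tool jog_arm, never from a script. Its argument "plan" is a list that holds one entry, the list of rows, each a list of 5 numbers: the opening, from -1 (shut) to 1 (fully open), then the shift along the tool's x, y, z in cm, then the turn about the tool's z in rad. A call has 1 to 5 rows; each row shifts and turns the commanded pose from where the row before left it, along the tool's axes as they then stand; what a row does not reach is not made up. A row lasts 1/12 s, in which the tool goes at most 41.7 mm and 7.16 degrees, less where a joint would pass 70% of its speed; a pose out of reach is approached as far as the arm can. A call with a gripper value outside its range is refused whole. The fingers move at their own pace and stop on an object; "force" is the grip in N (left out, the last holds). Time passes only in rows, so rows that do not move let the fingers close. It gives the time, the measured TCP pose, the force and the opening at its end, in the units of the state.
- get_state(): the state, without advancing time (a new reading comes with each control period).
- imaging.snapshot(name): name is "side" or "top" or "wrist"; returns a dict with "img" (420x560x3 uint8, blue, green, red), "range_z" (420x560 float32, m along the optical axis (not along the pixel's ray), 0 where there is no reading), "fx", "fy", "cx", "cy" (pixels), "pose" (4x4, takes a point from camera to world coordinates). Camera axes: x right, y down, z forward; pixel columns grow to the right and rows downward; lengths in m; the calibration is good to about 2 mm. The wrist camera is an equidistant fisheye: a pixel r from the principal point sees the ray r / f radians off the axis. A picture is of the moment at which its call begins.
- bot.close_job(): hands the job in, once; it reports no verdict.
The state is a dict: "time_s": time; "joints": joint angles; "joint_vel": joint speeds; "joint_efforts": joint torques, N m; "ee_pos": TCP position; "orientation": TCP orientation; "force": force on the tool from outside, world axes, zero at the start; "moment": the same for the moment, N m; "grip_width": finger opening in m.
Only numpy, scipy, OpenCV 4.12 (cv2) and the standard library are available. Lean on these libraries where they do the work, as an engineer would, in place of code of your own. Each camera call takes 0.05 s, during which the arm holds its last target. There are 200 camera calls.

TASK

The frame clamp on the craft table has four block pockets, two of them empty: stand one of the rectangular spare wooden blocks from the tray upright in each empty pocket, fully down, leaving the blocks already there alone. Then wind the crank clockwise until its torque clutch slips and stop there, with no more than an eighth of a turn of slip, and after that push the lock lever fully over to the picture-frame side. Do not disturb the other things on the table, the round offcut in the tray included.

Things in the scene. Friction and masses are not known exactly. Their poses are not given: they have to be found in the camera images.
- clamp: Frame clamp, fixed: plywood bed 380 x 340 mm with a picture frame on its far part, then an aluminium strip with 4 pockets in a row along clamp y, a dark steel jaw bar, and nearest the robot the crank (left, +y) and lock lever (right, -y). Origin: at table height under the middle of the pocket row; x points from jaw to picture frame (away from the robot), y along the row, z up.
- pocket1 (a point): Floor centre of pocket 1 (clamp y = -112.5 mm): recess 40 mm along clamp x, 28 mm along clamp y, 12 mm deep; floor 14, rim 26 mm above the table. Two of the four pockets hold a block at the start, two are empty; which varies. The jaw bar (top 56 mm high) runs along the -x side, 5 to 12 mm from a block before winding, the frame's rail (top 50 mm) along the +x side.
- pocket2 (a point): Floor centre of pocket 2 (clamp y = -37.5 mm): recess 40 mm along clamp x, 28 mm along clamp y, 12 mm deep; floor 14, rim 26 mm above the table. Two of the four pockets hold a block at the start, two are empty; which varies. The jaw bar (top 56 mm high) runs along the -x side, 5 to 12 mm from a block before winding, the frame's rail (top 50 mm) along the +x side.
- pocket3 (a point): Floor centre of pocket 3 (clamp y = 37.5 mm): recess 40 mm along clamp x, 28 mm along clamp y, 12 mm deep; floor 14, rim 26 mm above the table. Two of the four pockets hold a block at the start, two are empty; which varies. The jaw bar (top 56 mm high) runs along the -x side, 5 to 12 mm from a block before winding, the frame's rail (top 50 mm) along the +x side.
- pocket4 (a point): Floor centre of pocket 4 (clamp y = 112.5 mm): recess 40 mm along clamp x, 28 mm along clamp y, 12 mm deep; floor 14, rim 26 mm above the table. Two of the four pockets hold a block at the start, two are empty; which varies. The jaw bar (top 56 mm high) runs along the -x side, 5 to 12 mm from a block before winding, the frame's rail (top 50 mm) along the +x side.
- block1_mid (a point): Centre (25 mm up) of a plain wooden clamp block, 36 mm (its x) x 24 mm (its y) x 50 mm tall (z), about 32 g. It stands in one of the pockets from the start, 36 mm side along clamp x; leave it there.
- block2_mid (a point): Centre (25 mm up) of a plain wooden clamp block, 36 mm (its x) x 24 mm (its y) x 50 mm tall (z), about 32 g. It stands in one of the pockets from the start, 36 mm side along clamp x; leave it there.
- block3_mid (a point): Centre (25 mm up) of a plain wooden clamp block, 36 mm (its x) x 24 mm (its y) x 50 mm tall (z), about 32 g. It stands upright on the floor of the tray as a spare; the 36 mm side must lie along clamp x (either way round) to fit a pocket; the fit has 2 mm of play on every side. Seated, its top is 64 mm above the table.
- block4_mid (a point): Centre (25 mm up) of a plain wooden clamp block, 36 mm (its x) x 24 mm (its y) x 50 mm tall (z), about 32 g. It stands upright on the floor of the tray as a spare; the 36 mm side must lie along clamp x (either way round) to fit a pocket; the fit has 2 mm of play on every side. Seated, its top is 64 mm above the table.
- tray: Shallow fixed grey plastic tray 200 (x) x 140 (y) x 12 mm, floor 4 mm thick, wall 4 mm; origin under its centre. It holds in a row along its x, 60 mm apart, in any order: the two spare blocks and one round dowel offcut. Nothing else in the tray is needed.
- dowel_center (a point): Centre of the round wooden dowel offcut, diameter 30 mm, 50 mm tall, standing in the tray. Not to be used.
- crank_axis (a point): Point on the crank's vertical turning axis, at the height of the middle of its grip (94 mm above the table).
- crank_grip (a point): Middle of the crank's black upright grip: a cylinder of diameter 20 mm, 34 mm tall (80 to 114 mm above the table) that spins freely on its pin at the end of a flat steel arm, 70 mm from crank_axis. Move it round the axis clockwise as seen from above. Nothing else within 50 mm is as high.
- screw (a joint): Angle (rad) of the clamp screw below the crank: starts at 0 to 0.5, grows as the crank turns clockwise (seen from above) to its stop at 1.5, where the jaw is tight. Up to there crank and screw turn as one, at about 0.07 N m (1 N at the grip).
- crank (a joint): Slip (rad) of the torque clutch between crank and screw: 0 at the start. Once the screw is tight the crank slips on clockwise, smoothly, at 0.35 N m (5 N at the grip), and this value grows (the arm leaves the small steel pointer on the screw collar under it). It stays where it is left.
- lock (a joint): Angle (rad) of the lock lever: near 0 at the start (leaning towards the clamp's -x side, to the robot), 1.2 fully over to +x, its stop. Little friction (under 1 N at the ball); stays where it is left.
- lock_tip (a point): Centre of the black ball, diameter 26 mm, at the top of the lock lever: 106 mm above the table at either end of its swing, 122 mm midway. The lever is a rod 10 mm thick, 90 mm from pivot to ball; pivot at clamp x = -85, y = -75 mm, 32 mm above the table, axis along clamp y. The whole swing carries the ball 102 mm in clamp +x.
- mug: White mug, 80 mm wide, 90 mm tall; bystander. Origin under its centre.
- glue: White plastic glue bottle, diameter 52, 130 mm tall; bystander. Origin under its centre.
- tape: Cardboard ring (tape core), 90 mm wide, 24 mm tall, lying flat; bystander.
- jar: Glass jar with steel cap, diameter 68, 85 mm tall; bystander.
- brush_grip (a point): Handle of a brush lying on the table; bystander.
Not all that is in view belongs to the job. Leave any black or yellow look-alike of the part that bears block3_mid alone.

How it is judged:
On the way, in this order (a step that is already met when the one before it is completed fails the run):
1. both spare blocks stand in the two empty pockets ((horizontal distance between block3_mid and pocket1 below 0.008 m or horizontal distance between block3_mid and pocket2 below 0.008 m or horizontal distance between block3_mid and pocket3 below 0.008 m or horizontal distance between block3_mid and pocket4 below 0.008 m) and z of each of block3_mid, block4_mid in the frame of clamp below 0.043 m and angle between each of block3_mid, block4_mid's own z axis and vertical below 0.12 rad and (horizontal distance between block4_mid and pocket1 below 0.008 m or horizontal distance between block4_mid and pocket2 below 0.008 m or horizontal distance between block4_mid and pocket3 below 0.008 m or horizontal distance between block4_mid and pocket4 below 0.008 m)), for 0.2 s.
2. the screw is wound tight and the crank's clutch has slipped (value of joint screw above 1.45 rad and value of joint crank above 0.05 rad), for 0.1 s.
3. the lock lever is fully over (value of joint lock above 1.05 rad), for 0.1 s.
At the end, for the whole second after the job is handed in: Both spare blocks stand in pockets (centre within 8 mm, at most 4 mm above fully seated, within 7 degrees of upright), the other two still in theirs (moved under 12 mm); screw over 1.45 rad, clutch slipped by 0.05 to 0.785 rad, lock lever above 1.05 rad; bystanders within 40 mm of their places (all of step 1 and all of step 2 and distance of each of block1_mid, block2_mid from where it was at the start of the episode below 0.012 m and distance of each of dowel_center, mug, glue, tape, jar, brush_grip from where it was at the start of the episode below 0.04 m and value of joint crank below 0.785 rad and value of joint lock above 1.05 rad); the robot touches nothing.
It fails at once if the crank is forced on through more than an eighth of a turn of slip (value of joint crank above 0.785 rad).
It fails at once if a block that already stood in its pocket is taken out or displaced (distance of any of block1_mid, block2_mid from where it was at the start of the episode above 0.012 m).
It fails at once if a bystander is disturbed (moved more than 40 mm) (distance of any of dowel_center, mug, glue, tape, jar, brush_grip from where it was at the start of the episode above 0.04 m).
It also fails if it takes over 69 s, if anything falls off the work surface, if the arm or the gripper's body presses on something with over 40 N, if the wrist force passes 120 N, or if a joint passes its speed limit or range.

## Working session

There is one attempt and no reset: what is moved stays moved. The work goes in short steps, Python scripts to look and compute and a tool call to move; the robot and the scene stay as the last step left them, time stands still between calls to the robot, and variables do not carry over. Pictures are saved under pics/ and viewed, about 8 in all and at most 12, crops included, and the job is handed in when it is done.

Besides the shell and the picture viewer there is one more tool, called after "Call:" in YAML: its name, and indented under it one key for each argument. jog_arm: Moves the arm, as the interface text tells. Its arguments: {"type":"object","properties":{"plan":{"type":"array"},"force":{"type":"number"}},"required":["plan"]}

```bash
mkdir -p pics
cat > h.py <<'E'
import numpy as np, cv2
from workcell import get_state, imaging, bot
def snap(n,save=None):
    s=imaging.snapshot(n)
    if save: cv2.imwrite('pics/'+save+'.png',s['img'])
    np.savez('last_'+n+'.npz',**s)
    return s
def load(n): return dict(np.load('last_'+n+'.npz'))
def cloud(s):
    v,u=np.mgrid[0:420,0:560]; z=s['range_z']
    P=np.stack([(u-s['cx'])/s['fx']*z,(v-s['cy'])/s['fy']*z,z,np.ones_like(z)],-1)
    W=(P@np.array(s['pose']).T)[...,:3]; W[z==0]=np.nan
    return W
def onplane(s,u,v,h):
    d=np.array([(u-s['cx'])/s['fx'],(v-s['cy'])/s['fy'],1.]); T=s['pose']
    d=T[:3,:3]@d; o=T[:3,3]; return o+d*(h-o[2])/d[2]
E
python3 - <<'E'
from h import *
a=snap('top','top0'); b=snap('side','side0')
st=get_state(); print(st['ee_pos'],st['orientation'],st['time_s'],st['grip_width'],st['force'])
for s in(a,b): print(s['fx'],s['cx'],s['cy'],np.round(s['pose'],3))
E
```

```text
[ 0.22274572 -0.52984822  0.40385078] [ 8.32891924e-01 -5.53435071e-01 -5.70805745e-04 -5.81916236e-04] 0.1 0.08556921740357569 [-0.11482573  0.22434233  0.05836539]
543.6782134319824 279.9923734264382 207.8454445338881 [[-0.026 -0.993  0.119  0.318]
 [-1.     0.026  0.004 -0.02 ]
 [-0.007 -0.119 -0.993  1.818]
 [ 0.     0.     0.     1.   ]]
389.80806225205 276.98921780808337 215.21531766153714 [[ 0.999 -0.02   0.027  0.485]
 [-0.034 -0.494  0.869 -0.996]
 [-0.004 -0.869 -0.494  0.644]
 [ 0.     0.     0.     1.   ]]
```

View pics/top0.png

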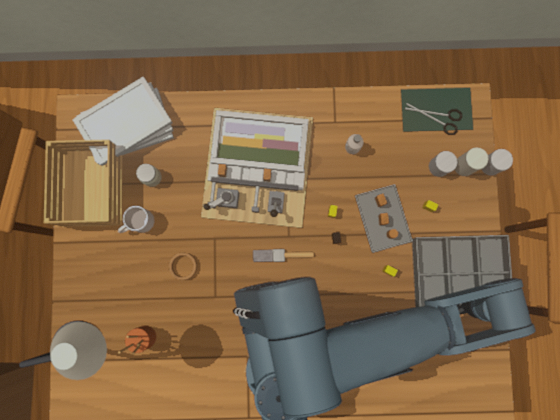

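View pics/side0.png

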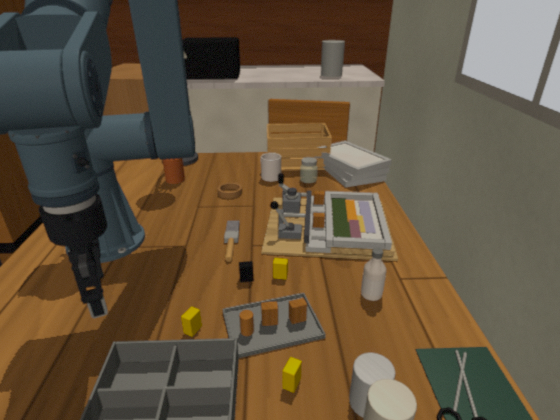

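Top view: clamp at (258,168), tray at (383,218) with three orange items at (381,198), (383,219) and (393,234). Look-alikes to avoid are the yellow blocks at (333,211), (431,206) and (391,271), plus the black one at (336,238). Next I'll measure and take one close crop.

```bash
cat > m.py <<'E'
from h import *
a=load('top'); b=load('side'); 
A=cv2.resize(a['img'][185:250,352:414],None,fx=6,fy=6,interpolation=cv2.INTER_CUBIC)
B=cv2.resize(b['img'][290:355,215:330],None,fx=3.5,fy=3.5,interpolation=cv2.INTER_CUBIC)
C=cv2.resize(a['img'][105:230,198:315],None,fx=3.2,fy=3.2,interpolation=cv2.INTER_CUBIC)
out=np.zeros((640,790,3),np.uint8)
out[:A.shape[0],:A.shape[1]]=A; out[:C.shape[0],400:400+C.shape[1]]=C; out[405:405+B.shape[0],:B.shape[1]]=B
cv2.imwrite('pics/crop1.png',out[:600] if 0 else cv2.resize(out,(740,600)))
for n,s in(('top',a),('side',b)):
    W=cloud(s); hsv=cv2.cvtColor(s['img'],cv2.COLOR_BGR2HSV)
    m=((W[...,2]>.045)&(W[...,2]<.075)&(hsv[...,1]>120)&(hsv[...,0]<18)).astype(np.uint8)
    k,l,st,c=cv2.connectedComponentsWithStats(m)
    for i in range(1,k):
        if st[i,4]>12:
            P=W[l==i]; t=P[P[:,2]>np.percentile(P[:,2],60)]
            xy=np.ascontiguousarray(t[:,:2]*1000,np.float32)
            print(n,c[i].round(1),st[i,4],'med',np.median(P,0).round(4),'zmax',np.percentile(P[:,2],95).round(4),cv2.minAreaRect(xy))
E
python3 m.py
```

```text
top [ 59.9 161.5] 127 med [0.7181 0.7169 0.0654] zmax 0.074 ((688.34033203125, 709.548095703125), (52.97904586791992, 157.76258850097656), 67.76055145263672)
top [ 82.7 147. ] 20 med [0.7496 0.6342 0.0604] zmax 0.0742 ((749.8850708007812, 629.5479125976562), (2.1652157306671143, 28.25437355041504), 0.7399295568466187)
top [221.7 169.3] 76 med [0.6619 0.173  0.0639] zmax 0.0718 ((661.9329223632812, 174.8963623046875), (18.832502365112305, 33.427757263183594), 80.971435546875)
top [266.8 173.8] 71 med [0.6442 0.026  0.0637] zmax 0.0717 ((642.6356201171875, 25.552654266357422), (19.684646606445312, 31.025867462158203), 88.89778900146484)
top [114.8 193.8] 34 med [0.5881 0.5231 0.0685] zmax 0.0743 ((588.01611328125, 522.5443115234375), (4.761924743652344, 79.40924835205078), 89.97968292236328)
top [ 54.7 205. ] 43 med [0.5538 0.7188 0.0679] zmax 0.0737 ((555.4515380859375, 717.7072143554688), (82.47627258300781, 4.509489059448242), 1.1325680017471313)
top [380.9 199.3] 82 med [ 0.5506 -0.3448  0.0542] zmax 0.0603 ((549.7247314453125, -344.5206298828125), (31.808731079101562, 25.064531326
[... 1943 characters left out ...]
94629), 86.67279815673828)
side [238.5 264.8] 13 med [ 0.4127 -0.1981  0.0486] zmax 0.0497 ((411.93804931640625, -197.23861694335938), (2.5382466316223145, 17.80998420715332), 2.8417975902557373)
side [297.  304.1] 167 med [ 0.5476 -0.3529  0.0527] zmax 0.0547 ((547.7839965820312, -349.3879089355469), (34.694644927978516, 23.797101974487305), 19.37472915649414)
side [268.7 306.6] 158 med [ 0.4864 -0.359   0.0528] zmax 0.0548 ((485.65277099609375, -356.4556579589844), (32.777122497558594, 25.341753005981445), 0.19554126262664795)
side [245.8 315.6] 135 med [ 0.4373 -0.3841  0.0528] zmax 0.0547 ((436.7126770019531, -380.0442810058594), (26.11622428894043, 26.06873321533203), 42.83504104614258)
```

View pics/crop1.png

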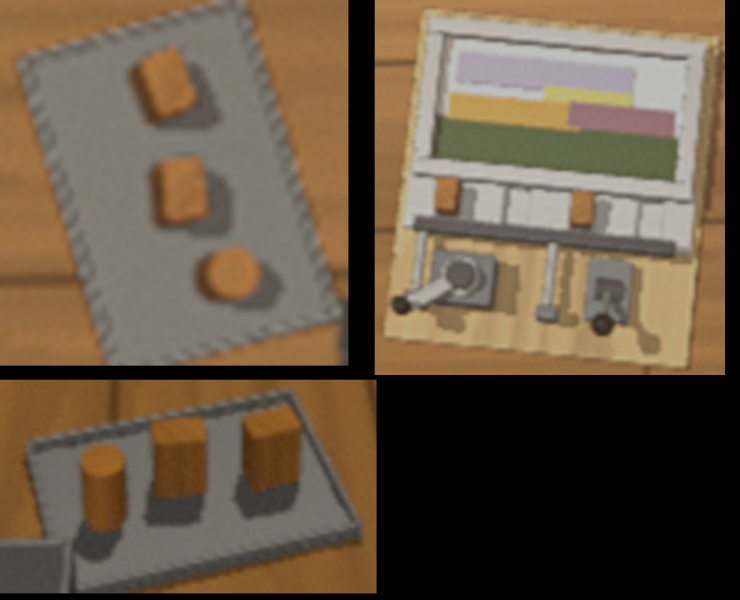

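Close crop: the dowel is the nearest (round) item, and the other two are the rectangular spares, A at (381,199) → (0.548,-0.348) and B at (384,218) → (0.487,-0.354). Pockets 4 (y≈0.173) and 2 (y≈0.025) are occupied, so 3 and 1 are empty. I'll move above the blocks first.

Call:
jog_arm:
  plan:
    - [[1,-0.5,-3.5,0.4,0],[1,-0.5,-3.5,0.4,0],[1,-0.5,-3.5,0.4,0],[1,-0.5,-3.5,0.4,0],[1,-0.5,-3.5,0.4,0]]

```text
time_s: 0.52
ee_pos: [0.3755, -0.4382, 0.3841]
orientation: [0.833, -0.554, -0.0, -0.0]
force: [1.0, 0.2, 0.1]
grip_width: 0.0855
```

Call:
jog_arm:
  plan:
    - [[1,-0.5,-3.5,0.4,0.04],[1,-0.5,-3.5,0.4,0.04],[1,-0.5,-3.2,0.4,0],[1,-0.5,-3.2,0.4,0],[1,0,0,0,0]]

```text
time_s: 0.93
ee_pos: [0.4971, -0.3712, 0.3672]
orientation: [0.811, -0.584, -0.001, -0.001]
force: [-1.1, -0.7, 0.5]
grip_width: 0.0852
```

```bash
cat >> h.py <<'E'
def wcloud(s):
    v,u=np.mgrid[0:420,0:560]; z=s['range_z']
    x=(u-s['cx'])/s['fx']; y=(v-s['cy'])/s['fy']; th=np.hypot(x,y)+1e-9
    k=np.tan(np.minimum(th,1.5))/th
    P=np.stack([x*k*z,y*k*z,z,np.ones_like(z)],-1)
    W=(P@np.array(s['pose']).T)[...,:3]; W[z==0]=np.nan
    return W
def tool(st=None):
    st=st or get_state(); x,y,z,w=st['orientation']
    ax=np.array([1-2*(y*y+z*z),2*(x*y+w*z)]); ax/=np.linalg.norm(ax)
    return np.array(st['ee_pos']),np.degrees(np.arctan2(ax[1],ax[0]))
def rel(tx,ty,tz,yaw=None):
    """cm along tool x,y,z at present, and turn (rad) to reach yaw of tool x"""
    p,a=tool(); r=np.radians(a); d=np.array([tx,ty])-p[:2]
    ax=np.array([np.cos(r),np.sin(r)]); ay=np.array([np.sin(r),-np.cos(r)])
    t=0 if yaw is None else -np.radians((yaw-a+180)%360-180)
    print('at',p.round(4),round(a,2),'-> cm',(100*d@ax).round(2),(100*d@ay).round(2),(100*(p[2]-tz)).round(2),'turn',round(t,3))
E
python3 - <<'E'
from h import *
s=snap('wrist','w1'); print(tool(),get_state()['time_s'],s['fx'],s['cx'],s['cy'],s['pose'])
W=wcloud(s); hsv=cv2.cvtColor(s['img'],cv2.COLOR_BGR2HSV)
m=((W[...,2]>.046)&(W[...,2]<.062)&(hsv[...,1]>120)&(hsv[...,0]<18)).astype(np.uint8)
k,l,st,c=cv2.connectedComponentsWithStats(m)
for i in range(1,k):
    if st[i,4]>60:
        P=W[l==i]; print(c[i].round(1),st[i,4],np.median(P,0).round(4),cv2.minAreaRect(np.ascontiguousarray(P[:,:2]*1000,np.float32)))
E
```

```text
(array([ 0.49539078, -0.37253448,  0.36740867]), np.float64(-71.54687281371581)) 0.9833 325.19226210127806 277.5954882029329 208.4725326007202 [[ 0.31716835 -0.90691995 -0.27730928  0.5678744 ]
 [-0.94836633 -0.30403099 -0.09036847 -0.34688619]
 [-0.00235364  0.29165281 -0.95652135  0.33710425]
 [ 0.          0.          0.          1.        ]]
[271.4 135.1] 1013 [ 0.5471 -0.3476  0.0545] ((546.4766235351562, -347.3125305175781), (34.38789749145508, 22.67164421081543), 18.30573081970215)
[256.4 201.3] 952 [ 0.4865 -0.3533  0.0544] ((484.9587097167969, -353.41680908203125), (35.130489349365234, 22.56332778930664), 3.3649864196777344)
[266.6 256.2] 705 [ 0.4374 -0.3789  0.0544] ((435.3310546875, -379.44964599609375), (28.677589416503906, 27.9710693359375), 9.658788681030273)
[553.1 396.6] 113 [ 0.2841 -1.0326  0.0537] ((286.3507995605469, -1031.6539306640625), (7.959837913513184, 47.73127746582031), 84.89509582519531)
```

View pics/w1.png

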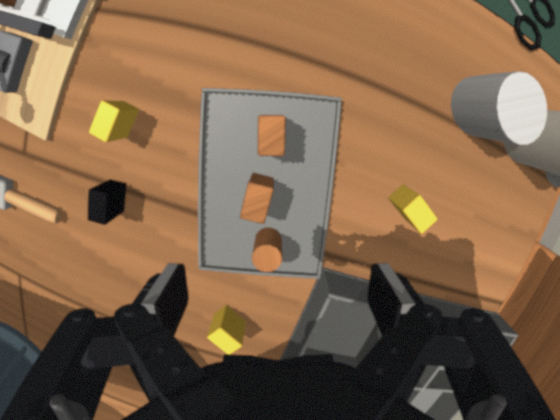

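Wrist view: spare A at (271,135), B at (256,201), dowel at (267,256), and the four yellow/black look-alikes lie outside the tray. The top and wrist cameras agree within 2 mm. I'll go for A.

```bash
python3 -c "
from h import *
rel(.5468,-.3475,.195,-71.7)"
```

```text
at [ 0.4954 -0.3725  0.3674] -71.55 -> cm -0.75 -5.67 17.24 turn 0.003
```

Call:
jog_arm:
  plan:
    - [[1,-0.4,-2.9,1.5,0],[1,-0.35,-2.8,1.5,0],[1,0,0,3.5,0],[1,0,0,3.5,0],[1,0,0,0,0]]

```text
time_s: 1.4
ee_pos: [0.5424, -0.3479, 0.2605]
orientation: [0.81, -0.586, -0.007, -0.001]
force: [-1.5, 2.5, -2.1]
grip_width: 0.0851
```

```bash
python3 -c "
from h import *
rel(.5468,-.3475,.195,-71.7)"
```

```text
at [ 0.5424 -0.3479  0.2605] -71.8 -> cm 0.1 -0.43 6.55 turn -0.002
```

Call:
jog_arm:
  plan:
    - [[1,0,0,2,0],[1,0,0,0,0],[1,0,0,0,0]]

```text
time_s: 1.65
ee_pos: [0.5446, -0.3503, 0.2492]
orientation: [0.81, -0.587, -0.001, -0.0]
force: [-0.4, -0.6, 0.1]
grip_width: 0.0852
```

```bash
python3 -c "
from h import *
rel(.5468,-.3475,.195,-71.7)"
```

```text
at [ 0.5446 -0.3503  0.2492] -71.85 -> cm -0.2 -0.3 5.42 turn -0.003
```

Call:
jog_arm:
  plan:
    - [[1,-0.2,-0.3,2.7,0],[1,0,0,2.7,0],[1,0,0,0,0],[1,0,0,0,0]]

```text
time_s: 1.98
ee_pos: [0.5471, -0.3471, 0.1953]
orientation: [0.81, -0.586, -0.001, -0.0]
force: [0.3, -0.7, 0.1]
grip_width: 0.0854
```

```bash
python3 -c "
from h import *
rel(.5468,-.3475,.195,-71.7)"
```

```text
at [ 0.5471 -0.3471  0.1953] -71.81 -> cm 0.03 0.04 0.03 turn -0.002
```

Call:
jog_arm:
  plan:
    - [[-1,0,0,0,0],[-1,0,0,0,0],[-1,0,0,0,0],[-1,0,0,0,0],[-1,0,0,0,0]]
  force: 35

```text
time_s: 2.4
ee_pos: [0.5477, -0.3471, 0.1957]
orientation: [0.81, -0.586, 0.001, 0.0]
force: [-0.1, 0.2, 0.1]
grip_width: 0.0257
```

Call:
jog_arm:
  plan:
    - [[-1,0,0,0,0],[-1,0,0,0,0],[-1,0,0,0,0],[-1,0,0,-2,0],[-1,0,0,-3,0]]

```text
time_s: 2.82
ee_pos: [0.546, -0.3456, 0.2413]
orientation: [0.81, -0.586, -0.004, -0.0]
force: [0.2, 0.2, 0.1]
grip_width: 0.0234
```

Call:
jog_arm:
  plan:
    - [[-1,0,0,-4,0.08],[-1,0,0,-3,0.08],[-1,0,0,-3,0.08],[-1,0,0,-1,0.1],[-1,0,0,0,0.1]]

```text
time_s: 3.23
ee_pos: [0.5483, -0.3475, 0.3594]
orientation: [-0.661, 0.751, -0.004, 0.0]
force: [1.5, -0.3, -0.1]
grip_width: 0.0232
```

```bash
python3 -c "
from h import *
s=snap('wrist','w2')
rel(.652,.098,.32,-96.7)"
```

```text
at [ 0.5479 -0.3472  0.3572] -97.61 -> cm -45.5 -4.43 3.72 turn -0.016
```

View pics/w2.png

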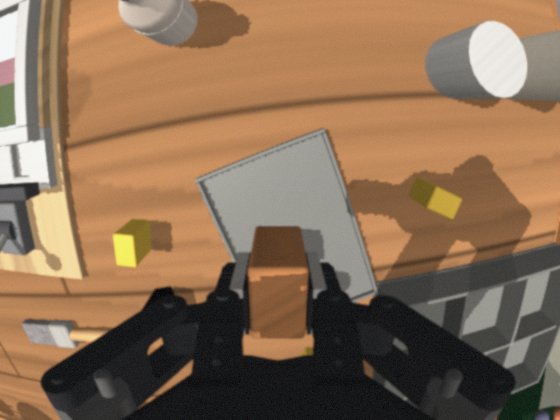

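The block is held square between the pads at (278,280), and the tray below it is unobstructed. I'll move over the clamp to measure the pockets from the wrist.

Call:
jog_arm:
  plan:
    - [[-1,-3.7,0,0,0],[-1,-3.7,0,0,0],[-1,-3.7,0,0,0],[-1,-3.7,0,0,0],[-1,-3.7,0,0,0]]

```text
time_s: 3.7
ee_pos: [0.5696, -0.1616, 0.3537]
orientation: [-0.663, 0.748, 0.001, -0.0]
force: [0.4, 0.1, -0.8]
grip_width: 0.0232
```

Call:
jog_arm:
  plan:
    - [[-1,-3.7,0,0,0],[-1,-3.7,0,0,0],[-1,-3.7,0,0,0],[-1,-3.7,0,0,-0.016],[-1,-3.0,0,0,0]]

```text
time_s: 4.12
ee_pos: [0.5908, 0.0161, 0.3538]
orientation: [-0.67, 0.742, 0.001, -0.0]
force: [0.7, -0.5, -0.4]
grip_width: 0.0239
```

Call:
jog_arm:
  plan:
    - [[-1,0,0,0,0],[-1,0,0,0,0],[-1,0,0,0,0]]

```text
time_s: 4.37
ee_pos: [0.591, 0.0133, 0.354]
orientation: [-0.669, 0.743, 0.0, -0.001]
force: [0.4, -0.7, -0.3]
grip_width: 0.0234
```

Run:
```python
from h import *
s=snap('wrist','w3'); print(tool(),get_state()['time_s'])
W=wcloud(s); np.save('W3.npy',W); hsv=cv2.cvtColor(s['img'],cv2.COLOR_BGR2HSV)
m=((W[...,2]>.058)&(W[...,2]<.072)&(hsv[...,1]>110)&(hsv[...,0]<18)).astype(np.uint8)
k,l,st,c=cv2.connectedComponentsWithStats(m)
for i in range(1,k):
    if st[i,4]>60:
        P=W[l==i]; print(c[i].round(1),st[i,4],np.median(P,0).round(4),cv2.minAreaRect(np.ascontiguousarray(P[:,:2]*1000,np.float32)))
# pocket floors
m=((W[...,2]>.008)&(W[...,2]<.019)&(hsv[...,1]<70)).astype(np.uint8)
m=cv2.morphologyEx(m,cv2.MORPH_OPEN,np.ones((3,3)))
k,l,st,c=cv2.connectedComponentsWithStats(m)
for i in range(1,k):
    if st[i,4]>60:
        P=W[l==i]; print('floor',c[i].round(1),st[i,4],np.median(P,0).round(4),cv2.minAreaRect(np.ascontiguousarray(P[:,:2]*1000,np.float32)))
```

```text
(array([0.59110508, 0.01261107, 0.35411945]), np.float64(-96.0680741331905)) 4.4167
[256.  144.2] 1232 [0.641  0.0257 0.0645] ((640.385009765625, 25.865066528320312), (22.587846755981445, 35.087196350097656), 82.96597290039062)
[ 93.1 147.2] 861 [0.6597 0.1717 0.0644] ((659.9750366210938, 173.78305053710938), (22.9876651763916, 34.771915435791016), 82.6864013671875)
floor [496.   45.5] 174 [ 0.731  -0.2416  0.0135] ((732.7932739257812, -245.14857482910156), (42.846771240234375, 14.319303512573242), 9.215909004211426)
floor [180.7 140.1] 1051 [0.6498 0.1026 0.0146] ((649.6652221679688, 102.11479949951172), (26.95694923400879, 39.96058654785156), 82.87779998779297)
floor [338.1 142.6] 1166 [ 0.6302 -0.0488  0.0147] ((630.3202514648438, -48.85200881958008), (27.238588333129883, 41.05123519897461), 80.9751205444336)
floor [520.4 196.1] 325 [ 0.5612 -0.2779  0.0118] ((554.0139770507812, -283.35015869140625), (46.136966705322266, 90.13029479980469), 62.4483757019043)
floor [516.3 245.4] 66 [ 0.4875 -0.2872  0.0118] ((488.257568359375, -287.3270568847656), (28.882848739624023, 5.53497457504
[... 222 characters left out ...]
136] ((505.2537536621094, 417.5138244628906), (62.83363342285156, 16.800689697265625), 4.746484756469727)
floor [539.2 295.4] 85 [ 0.3913 -0.3629  0.0111] ((391.193115234375, -364.3464050292969), (4.867366313934326, 56.36918640136719), 13.788865089416504)
floor [549.7 350.9] 206 [ 0.2477 -0.4495  0.0134] ((245.71559143066406, -449.49090576171875), (5.515614986419678, 121.01388549804688), 89.65161895751953)
floor [276.1 349.1] 750 [0.3931 0.0362 0.0172] ((385.568359375, 33.9111442565918), (21.75644302368164, 85.67311096191406), 1.4532183408737183)
floor [ 21.5 409.3] 150 [0.1704 0.6227 0.0132] ((167.5375518798828, 635.5511474609375), (100.07955169677734, 21.91233253479004), 70.02898406982422)
```

View pics/w3.png

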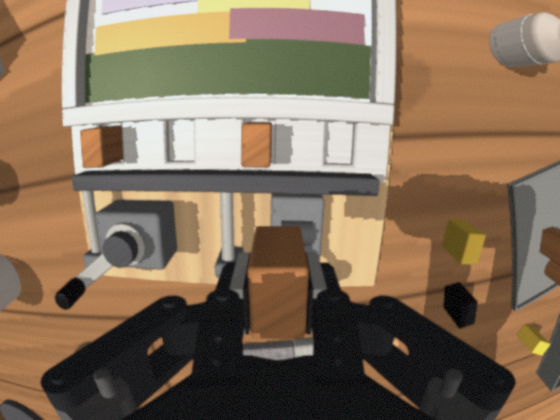

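Wrist view: empty pocket 3 at (181,140), empty pocket 1 at (338,143), blocks at (93,147) and (256,144), crank hub at (122,247) with its grip at (70,292). The held block is at (278,280). Next I'll check the in-hand offset.

Run:
```python
from h import *
W=np.load('W3.npy'); s=load('wrist'); hsv=cv2.cvtColor(s['img'],cv2.COLOR_BGR2HSV)
p,a=tool()
m=((W[...,2]>.16)&(W[...,2]<.24)&(hsv[...,1]>110)&(hsv[...,0]<18)); P=W[m]
r=np.radians(a); ax=np.array([np.cos(r),np.sin(r)]); ay=np.array([np.sin(r),-np.cos(r)])
d=P[:,:2]-p[:2]
q=np.stack([d@ax,d@ay,P[:,2]-p[2]],1)*1000
print(len(q),np.percentile(q,[1,5,50,95,99],axis=0).round(1))
b=q[(q[:,2]<np.percentile(q[:,2],95))]
# front face: smallest tool y
for z0 in range(-195,-130,10):
    w=q[(q[:,2]>z0)&(q[:,2]<z0+10)]
    if len(w)>5: print(z0,len(w),np.percentile(w[:,0],[3,97]).round(1),np.percentile(w[:,1],[3,20,50,97]).round(1))
# crank grip / knob / ball
c=np.array([.640,.0263]); y=np.radians(-7.2); cx=np.array([np.cos(y),np.sin(y)]); cy=np.array([-np.sin(y),np.cos(y)])
m=((W[...,2]>.085)&(W[...,2]<.13)&(W[...,0]>.4)&(W[...,0]<.75)&(abs(W[...,1])<.3)).astype(np.uint8)
k,l,st,cc=cv2.connectedComponentsWithStats(m)
for i in range(1,k):
    if st[i,4]>30:
        P=W[l==i]; t=P[P[:,2]>np.percentile(P[:,2],95)-.006]; g=t.mean(0); print(cc[i].round(0),st[i,4],'top',g.round(4),'clamp',(((g[:2]-c)@cx)*1000).round(1),(((g[:2]-c)@cy)*1000).round(1),cv2.minAreaRect(np.ascontiguousarray(t[:,:2]*1000,np.float32)))
rel(.6496,.1011,.30,-97.2)
```

```text
6630 [[ -42.4  -16.8 -185.7]
 [ -12.4  -16.5 -177.9]
 [  -1.3   -9.4 -141.7]
 [  10.2   15.1 -138.8]
 [  38.3   17.9 -117.6]]
-195 93 [-12.2   9.4] [-16.7 -16.4 -16.2 -15.7]
-185 336 [-12.    9.5] [-16.6 -16.5 -16.2 -15.7]
-175 414 [-12.    9.6] [-16.7 -16.4 -16.2 -15.6]
-165 490 [-12.1   9.8] [-16.7 -16.4 -16.2 -15.5]
-155 588 [-12.3  10. ] [-16.8 -16.5 -16.2 -15.5]
-145 4404 [-12.3  10.3] [-16.4 -11.8  -1.8  17.2]
-135 143 [-42.4  40.3] [-11.9 -11.5 -11.1   7.9]
[550.  37.] 724 top [ 0.7358 -0.2535  0.0994] clamp 130.1 -265.6 ((735.616455078125, -253.90887451171875), (14.199263572692871, 29.554431915283203), 84.63538360595703)
[117. 252.] 573 top [0.5674 0.1585 0.0857] clamp -88.6 122.0 ((567.2925415039062, 158.6965789794922), (29.514352798461914, 30.428123474121094), 3.966343402862549)
[ 69. 294.] 612 top [0.534  0.2178 0.1135] clamp -129.2 176.7 ((533.3043212890625, 219.27719116210938), (18.88934326171875, 18.914154052734375), 69.4521713256836)
at [0.5911 0.0126 0.3541] -96.07 -> cm -9.42 -4.88 5.41 turn 0.02
```

Call:
jog_arm:
  plan:
    - [[-1,-3.2,-1.6,1,0],[-1,-3.2,-1.6,2,0],[-1,-3.1,-1.7,2,0.02],[-1,0,0,0,0],[-1,0,0,0,0]]

```text
time_s: 4.83
ee_pos: [0.6499, 0.1025, 0.3014]
orientation: [-0.661, 0.75, 0.002, -0.002]
force: [0.3, 0.4, -0.1]
grip_width: 0.0237
```

```bash
python3 -c "
from h import *
rel(.6503,.0999,.235,-97.2)"
```

```text
at [0.6499 0.1025 0.3014] -97.18 -> cm 0.25 -0.07 6.64 turn 0.0
```

Call:
jog_arm:
  plan:
    - [[-1,0.2,0,2,0],[-1,0,0,2.3,0],[-1,0,0,2.3,0],[-1,0,0,0,0],[-1,0,0,0,0]]

```text
time_s: 5.25
ee_pos: [0.6494, 0.0989, 0.2385]
orientation: [-0.66, 0.751, 0.001, -0.001]
force: [-0.2, -0.3, 0.8]
grip_width: 0.0236
```

```bash
python3 -c "
from h import *
s=snap('wrist','w4');print(get_state()['force'])
rel(.6503,.0999,.2057,-97.2)
cv2.imwrite('pics/w4c.png',cv2.resize(s['img'][150:400,100:450],None,fx=2.2,fy=2.2))"
```

```text
[ 0.23952753 -0.60706345  0.53440588]
at [0.6502 0.0992 0.2401] -97.32 -> cm -0.07 -0.0 3.44 turn -0.002
```

View pics/w4c.png

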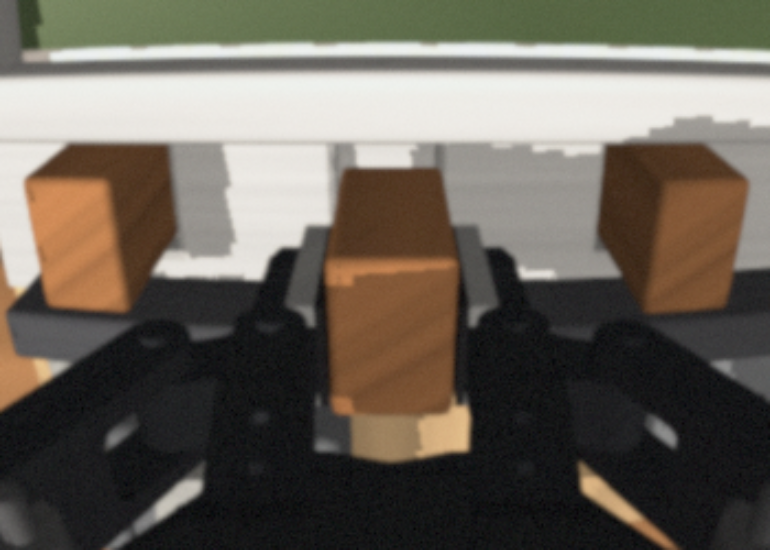

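The pocket walls (crop x≈340 to 437) line up with the block edges (343 to 440), so it's centred and I can lower.

Call:
jog_arm:
  plan:
    - [[-1,0,0,1,0],[-1,0,0,1,0],[-1,0,0,0.5,0],[-1,0,0,0.5,0],[-1,0,0,0,0]]

```text
time_s: 5.72
ee_pos: [0.6494, 0.1008, 0.2074]
orientation: [-0.661, 0.75, 0.0, -0.0]
force: [-0.5, 0.6, -0.5]
grip_width: 0.0231
```

Call:
jog_arm:
  plan:
    - [[-1,0,0,0.3,0],[-1,0,0,0.2,0],[-1,0,0,0,0]]

```text
time_s: 5.97
ee_pos: [0.6503, 0.1009, 0.2057]
orientation: [-0.661, 0.75, -0.0, 0.0]
force: [-4.7, -0.6, 10.5]
grip_width: 0.0235
```

```bash
python3 -c "
from h import *
print(get_state()['force'])
rel(.6503,.0999,.2057,-97.2)"
```

```text
[-4.73794399 -0.57752176 10.45769046]
at [0.6503 0.1009 0.2057] -97.2 -> cm 0.1 -0.01 0.0 turn -0.0
```

Seated at the expected height. I'll release with a partial opening because of the neighbouring blocks, then rise.

Call:
jog_arm:
  plan:
    - [[0,0,0,-0.2,0],[0,0,0,0,0],[0,0,0,0,0],[0,0,0,-1,0],[0,0,0,-3,0]]

```text
time_s: 6.38
ee_pos: [0.6475, 0.1007, 0.2412]
orientation: [-0.661, 0.75, 0.003, -0.004]
force: [-0.7, 0.1, 0.1]
grip_width: 0.0426
```

Call:
jog_arm:
  plan:
    - [[0,0,0,-4,0],[0,0,0,-4,0],[0,0,0,-3,0],[1,0,0,0,0],[1,0,0,0,0]]

```text
time_s: 6.8
ee_pos: [0.6505, 0.1008, 0.3594]
orientation: [-0.661, 0.75, -0.002, 0.002]
force: [-0.0, -0.3, -1.5]
grip_width: 0.0653
```

```bash
python3 -c "
from h import *
rel(.4857,-.3533,.30,-86.6)"
```

```text
at [0.6505 0.1008 0.3594] -97.23 -> cm 47.12 10.64 5.94 turn -0.185
```

Call:
jog_arm:
  plan:
    - [[1,3.8,0.87,0,0],[1,3.8,0.87,0,0],[1,3.8,0.87,0,0],[1,3.8,0.87,0,0],[1,3.8,0.87,0,0]]

```text
time_s: 7.22
ee_pos: [0.5812, -0.0834, 0.3539]
orientation: [-0.661, 0.75, 0.001, -0.001]
force: [0.3, -0.3, -0.3]
grip_width: 0.0856
```

Call:
jog_arm:
  plan:
    - [[1,3.8,0.87,0,0],[1,3.8,0.87,0,0],[1,3.8,0.87,0,0],[1,3.8,0.87,0,0],[1,3.8,0.87,0,0]]

```text
time_s: 7.63
ee_pos: [0.5142, -0.2665, 0.354]
orientation: [-0.661, 0.75, 0.002, -0.0]
force: [0.7, -0.2, -0.4]
grip_width: 0.0857
```

Call:
jog_arm:
  plan:
    - [[1,3.8,0.87,0,0],[1,3.0,0.87,0,0],[1,1.5,0.2,2,-0.1],[1,0,0,2,-0.085],[1,0,0,0,0]]

```text
time_s: 8.05
ee_pos: [0.4836, -0.3449, 0.3099]
orientation: [0.728, -0.686, -0.005, -0.0]
force: [-0.6, 1.0, -0.9]
grip_width: 0.0853
```

Run:
```python
from h import *
s=snap('wrist','w5'); W=wcloud(s); hsv=cv2.cvtColor(s['img'],cv2.COLOR_BGR2HSV)
m=((W[...,2]>.046)&(W[...,2]<.062)&(hsv[...,1]>120)&(hsv[...,0]<18)).astype(np.uint8)
k,l,st,c=cv2.connectedComponentsWithStats(m)
for i in range(1,k):
    if st[i,4]>200:
        P=W[l==i]; print(c[i].round(1),st[i,4],np.median(P,0).round(4),cv2.minAreaRect(np.ascontiguousarray(P[:,:2]*1000,np.float32)))
rel(.4857,-.3533,.195,-86.6)
```

```text
[292.5 210.5] 1484 [ 0.4868 -0.3531  0.0544] ((485.13201904296875, -353.3642272949219), (34.739322662353516, 23.00682830810547), 3.7186713218688965)
[319.9 271.7] 1038 [ 0.4375 -0.3786  0.0543] ((435.29376220703125, -379.02978515625), (30.091154098510742, 27.63750457763672), 2.624145030975342)
at [ 0.4845 -0.3445  0.3119] -86.8 -> cm 0.88 -0.07 11.69 turn -0.003
```

Call:
jog_arm:
  plan:
    - [[1,0.9,-0.1,3,0],[1,0,0,3,0],[1,0,0,2,0],[1,0,0,0,0],[1,0,0,0,0]]

```text
time_s: 8.52
ee_pos: [0.4876, -0.3531, 0.2353]
orientation: [0.727, -0.686, -0.001, -0.0]
force: [-0.3, -0.4, 1.3]
grip_width: 0.0855
```

```bash
python3 -c "
from h import *
rel(.486,-.3533,.195,-86.4)"
```

```text
at [ 0.4876 -0.3531  0.2353] -86.67 -> cm 0.01 0.16 4.03 turn -0.005
```

Call:
jog_arm:
  plan:
    - [[1,0,0.1,2,0],[1,0,0,2,0],[1,0,0,0,0],[-1,0,0,0,0],[-1,0,0,0,0]]

```text
time_s: 8.93
ee_pos: [0.4874, -0.3547, 0.198]
orientation: [0.728, -0.686, 0.002, 0.0]
force: [-0.0, 0.0, 0.4]
grip_width: 0.064
```

Call:
jog_arm:
  plan:
    - [[-1,0,0,0,0],[-1,0,0,0,0],[-1,0,0,0,0],[-1,0,0,0,0],[-1,0,0,0,0]]

```text
time_s: 9.35
ee_pos: [0.4869, -0.3546, 0.1969]
orientation: [0.728, -0.686, 0.001, 0.0]
force: [-0.1, 0.7, 6.3]
grip_width: 0.0231
```

```bash
python3 -c "
from h import *
rel(.6304,-.0477,.3,-97.2);print(get_state()['grip_width'])"
```

```text
at [ 0.4869 -0.3546  0.1969] -86.64 -> cm -29.8 -16.12 -10.31 turn 0.184
0.023108157768591084
```

Call:
jog_arm:
  plan:
    - [[-1,0,0,-2,0],[-1,0,0,-3.5,0.05],[-1,0,0,-4,0.05],[-1,0,0,-3,0.05],[-1,0,0,-1.5,0.034]]

```text
time_s: 9.77
ee_pos: [0.4873, -0.3549, 0.3407]
orientation: [-0.661, 0.751, -0.003, 0.0]
force: [0.3, -0.9, 0.0]
grip_width: 0.0239
```

Call:
jog_arm:
  plan:
    - [[-1,-3.2,-1,0,0],[-1,-3.5,-1.1,0,0],[-1,-3.5,-1.1,0,0],[-1,-3.5,-1.1,0,0],[-1,-3.5,-1.1,0,0]]

```text
time_s: 10.18
ee_pos: [0.5618, -0.1887, 0.3358]
orientation: [-0.661, 0.75, 0.0, -0.0]
force: [0.8, -0.6, 0.1]
grip_width: 0.0232
```

Call:
jog_arm:
  plan:
    - [[-1,-3.5,-1.1,0,0],[-1,-3.5,-1.1,0,0],[-1,-3.5,-1.1,0,0],[-1,-3,-1,0,0],[-1,0,0,0,0]]

```text
time_s: 10.6
ee_pos: [0.6224, -0.0565, 0.3357]
orientation: [-0.663, 0.748, 0.0, 0.001]
force: [-0.4, -0.6, -0.6]
grip_width: 0.0236
```

Call:
jog_arm:
  plan:
    - [[-1,0,0,0,0],[-1,0,0,0,0]]

```text
time_s: 10.77
ee_pos: [0.6208, -0.0618, 0.3354]
orientation: [-0.662, 0.75, 0.0, -0.0]
force: [-0.5, -0.2, -1.0]
grip_width: 0.0233
```

```bash
cat > held.py <<'E'
from h import *
s=snap('wrist','w6'); W=wcloud(s); hsv=cv2.cvtColor(s['img'],cv2.COLOR_BGR2HSV)
p,a=tool()
r=np.radians(a); ax=np.array([np.cos(r),np.sin(r)]); ay=np.array([np.sin(r),-np.cos(r)])
P=W[(W[...,2]>p[2]-.2)&(W[...,2]<p[2]-.11)&(hsv[...,1]>110)&(hsv[...,0]<18)]
d=P[:,:2]-p[:2]; q=np.stack([d@ax,d@ay,P[:,2]-p[2]],1)*1000
for z0 in range(-175,-130,10):
    w=q[(q[:,2]>z0)&(q[:,2]<z0+10)]
    if len(w)>5: print(z0,len(w),np.percentile(w[:,0],[3,97]).round(1),np.percentile(w[:,1],[1,20,50,97,99]).round(1))
m=((W[...,2]>.008)&(W[...,2]<.019)&(hsv[...,1]<70)&(W[...,0]>.58)&(W[...,0]<.7)&(abs(W[...,1])<.2)).astype(np.uint8)
k,l,st,c=cv2.connectedComponentsWithStats(m)
for i in range(1,k):
    if st[i,4]>60:
        P=W[l==i]; print('floor',c[i].round(1),st[i,4],np.median(P,0).round(4),cv2.minAreaRect(np.ascontiguousarray(P[:,:2]*1000,np.float32)))
rel(.6304,-.0477,.24,-97.2)
E
python3 held.py
```

```text
-175 410 [-11.9  10.4] [-15.2 -14.9 -14.7 -13.6  -6.8]
-165 534 [-12.1  11.5] [-15.2 -14.9 -14.6 -10.6  -6.6]
-155 627 [-12.9  14.3] [-15.5 -15.1 -14.8  -7.1  -6.4]
-145 4181 [-12.3  10.4] [-15.1 -10.    0.2  18.7  19.8]
-135 105 [-14.8  40.9] [-12.4 -11.7 -11.2   9.5  10.6]
floor [261.2 187.1] 1205 [ 0.6285 -0.0471  0.0146] ((628.4493408203125, -46.994590759277344), (27.481761932373047, 36.09242630004883), 82.83724975585938)
at [ 0.6207 -0.0624  0.3355] -97.21 -> cm -1.58 -0.78 9.55 turn -0.0
```

```bash
python3 -c "
from h import *
rel(.633,-.0486,.24,-97.2)"
```

```text
at [ 0.6207 -0.0624  0.3355] -97.21 -> cm -1.52 -1.04 9.55 turn -0.0
```

Call:
jog_arm:
  plan:
    - [[-1,-1.5,-1.0,2,0],[-1,0,0,3.5,0],[-1,0,0,3,0],[-1,0,0,0,0],[-1,0,0,0,0]]

```text
time_s: 11.23
ee_pos: [0.6317, -0.0492, 0.249]
orientation: [-0.661, 0.751, 0.002, -0.001]
force: [0.2, -0.3, -0.5]
grip_width: 0.0233
```

Call:
jog_arm:
  plan:
    - [[-1,0,0,0,0]]

```text
time_s: 11.32
ee_pos: [0.6333, -0.0493, 0.2523]
orientation: [-0.661, 0.75, -0.001, 0.0]
force: [1.0, -0.7, 0.1]
grip_width: 0.0236
```

```bash
python3 -c "
from h import *
rel(.633,-.0486,.2069,-97.2)"
```

```text
at [ 0.6333 -0.0493  0.2523] -97.26 -> cm -0.06 0.04 4.54 turn -0.001
```

Call:
jog_arm:
  plan:
    - [[-1,0,0,1.2,0],[-1,0,0,1.2,0],[-1,0,0,0.8,0],[-1,0,0,0.6,0],[-1,0,0,0,0]]

```text
time_s: 11.73
ee_pos: [0.6323, -0.0479, 0.2109]
orientation: [-0.661, 0.75, 0.001, -0.001]
force: [-0.2, -0.4, 0.2]
grip_width: 0.0233
```

Call:
jog_arm:
  plan:
    - [[-1,0,0,0.4,0],[-1,0,0,0.3,0],[-1,0,0,0,0],[-1,0,0,0,0]]

```text
time_s: 12.07
ee_pos: [0.6332, -0.048, 0.2068]
orientation: [-0.662, 0.75, -0.0, 0.0]
force: [-1.8, 0.9, 6.2]
grip_width: 0.0235
```

```bash
python3 -c "
from h import *
print(get_state()['force']);rel(.633,-.0486,.2069,-97.2)"
```

```text
[-1.75581841  0.87330122  6.23451194]
at [ 0.6332 -0.048   0.2068] -97.16 -> cm 0.06 0.01 -0.01 turn 0.001
```

Both blocks are seated. I'll release, rise and look at the crank.

Call:
jog_arm:
  plan:
    - [[0,0,0,-0.1,0],[0,0,0,0,0],[0,0,0,0,0],[0,0,0,-1,0],[0,0,0,-3,0]]

```text
time_s: 12.48
ee_pos: [0.6307, -0.0476, 0.2426]
orientation: [-0.661, 0.75, 0.004, -0.003]
force: [-1.1, -0.6, -1.5]
grip_width: 0.0429
```

Call:
jog_arm:
  plan:
    - [[0,0,0,-4,0],[0,0,0,-4,0],[0,-3.5,2,-1,0],[0,-3.5,2,0,0],[0,-3.5,2,0,0]]

```text
time_s: 12.9
ee_pos: [0.5863, 0.0641, 0.3393]
orientation: [-0.661, 0.751, -0.001, 0.001]
force: [1.1, 0.5, -0.9]
grip_width: 0.0425
```

Call:
jog_arm:
  plan:
    - [[0,-3.5,2,0,0],[0,-3.5,2,0,0],[0,-3.5,2,0,0],[0,0,0,0,0],[0,0,0,0,0]]

```text
time_s: 13.32
ee_pos: [0.539, 0.1774, 0.3374]
orientation: [-0.663, 0.749, -0.0, 0.0]
force: [0.5, 0.2, 0.1]
grip_width: 0.0426
```

```bash
cat > crank.py <<'E'
from h import *
import sys
s=snap('wrist',sys.argv[1]); W=wcloud(s); print(tool(),get_state()['time_s'])
hsv=cv2.cvtColor(s['img'],cv2.COLOR_BGR2HSV)
c=np.array([.6402,.0263]); y=np.radians(-7.2); cx=np.array([np.cos(y),np.sin(y)]); cy=np.array([-np.sin(y),np.cos(y)])
C=np.stack([(W[...,:2]-c)@cx,(W[...,:2]-c)@cy,W[...,2]],-1)
box=(C[...,0]>-.2)&(C[...,0]<.03)&(abs(C[...,1])<.21)
for nm,lo,hi in(('blocks',.058,.07),('high',.083,.135)):
    m=(box&(C[...,2]>lo)&(C[...,2]<hi)); 
    if nm=='blocks': m&=(hsv[...,1]>110)&(hsv[...,0]<18)
    k,l,st,cc=cv2.connectedComponentsWithStats(m.astype(np.uint8))
    for i in range(1,k):
        if st[i,4]>60:
            P=C[l==i]; t=P[P[:,2]>np.percentile(P[:,2],90)-.003]; Q=W[l==i]; Q=Q[P[:,2]>np.percentile(P[:,2],90)-.003]
            (mx,my),wh,an=cv2.minAreaRect(np.ascontiguousarray(t[:,:2]*1000,np.float32)); (ux,uy),_,_=cv2.minAreaRect(np.ascontiguousarray(Q[:,:2]*1000,np.float32))
            print(nm,cc[i].round(0),len(t),'clamp %.1f %.1f'%(mx,my),'z',np.median(t[:,2]).round(4),'size',np.round(wh,1),round(an,1),'world %.1f %.1f'%(ux,uy))
E
python3 crank.py w7
```

```text
(array([0.53978631, 0.17604277, 0.33738226]), np.float64(-97.0427326170821)) 13.3667
blocks [262.  53.] 1378 clamp -0.1 150.3 z 0.0645 size [35.4 22.9] 0.3 world 659.0 175.4
blocks [360.  58.] 1324 clamp -0.8 76.5 z 0.0645 size [23.7 36. ] 89.9 world 649.0 102.3
blocks [446.  68.] 990 clamp -0.7 1.4 z 0.0644 size [23.5 35.6] 88.8 world 639.7 27.8
blocks [513.  82.] 683 clamp -1.0 -73.1 z 0.0644 size [24.1 35.7] 89.4 world 630.1 -46.1
high [299. 176.] 1534 clamp -89.4 123.0 z 0.0855 size [31.1 30.6] 51.5 world 566.9 159.5
high [496. 236.] 314 clamp -131.3 -35.8 z 0.1204 size [18.4 19.3] 46.1 world 505.5 7.3
high [218. 239.] 535 clamp -129.5 179.5 z 0.1143 size [17.4 18.8] 32.2 world 534.2 220.6
```

View pics/w7.png

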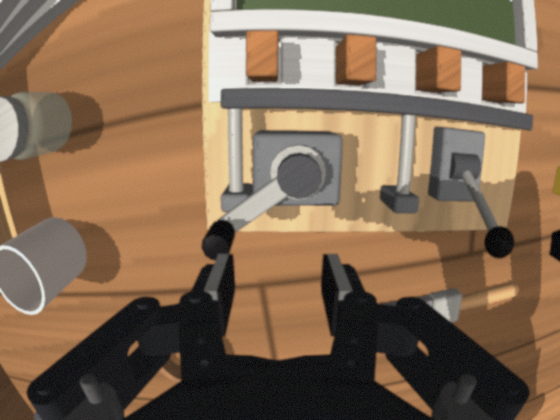

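All four blocks sit in the pockets with tops at 64.5 mm (pixels (262,53), (360,58), (446,68), (513,82)). Crank grip is at (218,239), hub (299,172), lever ball (497,242). In world coordinates the axis is (0.567,0.159) and the grip (0.534,0.220).

```bash
python3 -c "
from h import *
rel(.534,.2195,.258,-97.2)"
```

```text
at [0.5398 0.176  0.3374] -97.04 -> cm -4.24 1.11 7.94 turn 0.003
```

Call:
jog_arm:
  plan:
    - [[0,-2.1,0.55,0,0],[0,-2.1,0.55,0,0],[0,0,0,1,0],[0,0,0,0,0],[0,0,0,0,0]]

```text
time_s: 13.78
ee_pos: [0.5346, 0.217, 0.3259]
orientation: [-0.661, 0.75, 0.0, -0.001]
force: [0.6, 0.5, 0.3]
grip_width: 0.0426
```

```bash
python3 -c "
from h import *
rel(.534,.2195,.258,-97.2)"
```

```text
at [0.5346 0.217  0.3259] -97.24 -> cm -0.24 0.09 6.79 turn -0.001
```

Call:
jog_arm:
  plan:
    - [[0,-0.2,0.1,2.5,0],[0,0,0,2.5,0],[0,0,0,1.7,0],[0,0,0,0,0],[0,0,0,0,0]]

```text
time_s: 14.2
ee_pos: [0.5337, 0.2192, 0.2591]
orientation: [-0.661, 0.75, 0.001, -0.001]
force: [0.3, -0.2, 0.9]
grip_width: 0.043
```

Call:
jog_arm:
  plan:
    - [[-1,0,0,0,0],[-1,0,0,0,0],[-1,0,0,0,0],[-1,0,0,0,0],[-1,0,0,0,0]]
  force: 20

```text
time_s: 14.62
ee_pos: [0.5345, 0.2202, 0.2612]
orientation: [-0.662, 0.75, -0.001, 0.001]
force: [2.7, -3.8, 3.2]
grip_width: 0.0189
```

```bash
cat > arc.py <<'E'
from h import *
import sys
A=np.array([.567,.1592])
p,a=tool(); f=np.array(get_state()['force']); r=np.radians(a); ax=np.array([np.cos(r),np.sin(r)]); ay=np.array([np.sin(r),-np.cos(r)])
d=p[:2]-A; th=np.arctan2(d[1],d[0]); er=d/np.linalg.norm(d); et=np.array([er[1],-er[0]])
print('p',p.round(4),'yaw',round(a,2),'r %.1f th %.1f deg'%(1000*np.linalg.norm(d),np.degrees(th)),'F rad %.1f tan(cw) %.1f z %.1f'%(f[:2]@er,f[:2]@et,f[2]),'w',get_state()['grip_width'])
if len(sys.argv)>1:
    st,n=float(sys.argv[1]),int(sys.argv[2]); q=p[:2]
    for i in range(1,n+1):
        t=A+.0695*np.array([np.cos(th-st*i),np.sin(th-st*i)]); e=t-q; print(i,(100*e@ax).round(2),(100*e@ay).round(2)); q=t
E
python3 arc.py 0.1 10
```

```text
p [0.5345 0.2202 0.2612] yaw -97.17 r 69.1 th 118.0 deg F rad -4.6 tan(cw) 0.6 z 3.2 w 0.018930544549175896
1 -0.4 -0.57
2 -0.31 -0.62
3 -0.25 -0.65
4 -0.18 -0.67
5 -0.11 -0.69
6 -0.04 -0.69
7 0.02 -0.69
8 0.09 -0.69
9 0.16 -0.68
10 0.23 -0.66
```

Call:
jog_arm:
  plan:
    - [[-1,-0.4,-0.57,0,0],[-1,-0.3,-0.62,0,0],[-1,-0.25,-0.65,0,0],[-1,-0.18,-0.67,0,0],[-1,-0.11,-0.69,0,0]]

```text
time_s: 15.03
ee_pos: [0.5675, 0.229, 0.2609]
orientation: [-0.662, 0.75, -0.0, 0.0]
force: [-2.0, -1.7, 6.5]
grip_width: 0.0193
```

Call:
jog_arm:
  plan:
    - [[-1,0,0,0,0],[-1,0,0,0,0]]

```text
time_s: 15.2
ee_pos: [0.5679, 0.2289, 0.261]
orientation: [-0.662, 0.75, -0.001, 0.001]
force: [1.5, -1.6, 5.8]
grip_width: 0.0193
```

```bash
python3 arc.py 0.09 5
```

```text
p [0.5679 0.2289 0.261 ] yaw -97.17 r 69.7 th 89.2 deg F rad -1.6 tan(cw) 1.6 z 5.8 w 0.019321606935083002
1 -0.02 -0.63
2 0.01 -0.63
3 0.07 -0.62
4 0.13 -0.61
5 0.18 -0.6
```

Call:
jog_arm:
  plan:
    - [[-1,0,-0.63,0,0],[-1,0.02,-0.63,0,0],[-1,0.07,-0.62,0,0],[-1,0.13,-0.61,0,0],[-1,0.18,-0.6,0,0]]

```text
time_s: 15.62
ee_pos: [0.5977, 0.2221, 0.2612]
orientation: [-0.662, 0.75, 0.0, 0.002]
force: [0.1, 3.5, 5.1]
grip_width: 0.0195
```

Call:
jog_arm:
  plan:
    - [[-1,0,0,0,0],[-1,0,0,0,0]]

```text
time_s: 15.78
ee_pos: [0.5981, 0.2218, 0.2613]
orientation: [-0.661, 0.75, -0.0, 0.002]
force: [2.9, 4.1, 5.5]
grip_width: 0.0191
```

```bash
python3 arc.py 0.05 5
```

```text
p [0.5981 0.2218 0.2613] yaw -97.18 r 69.9 th 63.6 deg F rad 4.9 tan(cw) 0.8 z 5.5 w 0.01912557561897794
1 0.16 -0.31
2 0.14 -0.32
3 0.15 -0.31
4 0.17 -0.3
5 0.18 -0.29
```

Call:
jog_arm:
  plan:
    - [[-1,0.12,-0.31,0,0],[-1,0.14,-0.32,0,0],[-1,0.15,-0.31,0,0]]

```text
time_s: 16.03
ee_pos: [0.6064, 0.2171, 0.2613]
orientation: [-0.662, 0.75, 0.0, 0.002]
force: [1.4, 4.6, 5.7]
grip_width: 0.0193
```

```bash
python3 arc.py 0.05 3
```

```text
p [0.6064 0.2171 0.2613] yaw -97.14 r 70.1 th 55.8 deg F rad 4.6 tan(cw) -1.4 z 5.7 w 0.019304413254796208
1 0.22 -0.28
2 0.18 -0.3
3 0.2 -0.29
```

Call:
jog_arm:
  plan:
    - [[-1,0.22,-0.26,0,0],[-1,0.2,-0.29,0,0],[-1,0.2,-0.29,0,0]]

```text
time_s: 16.28
ee_pos: [0.6139, 0.2109, 0.2614]
orientation: [-0.662, 0.75, 0.001, 0.003]
force: [2.1, 9.8, 4.9]
grip_width: 0.0188
```

```bash
python3 arc.py 0.05 3
```

```text
p [0.6139 0.2109 0.2614] yaw -97.15 r 69.8 th 47.8 deg F rad 8.7 tan(cw) -5.0 z 4.9 w 0.018844534094852313
1 0.23 -0.26
2 0.22 -0.27
3 0.23 -0.26
```

Call:
jog_arm:
  plan:
    - [[-1,0.28,-0.23,0,0],[-1,0.25,-0.25,0,0],[-1,0.25,-0.24,0,0]]

```text
time_s: 16.53
ee_pos: [0.6209, 0.2028, 0.2619]
orientation: [-0.662, 0.75, 0.0, 0.005]
force: [7.0, 12.2, 4.1]
grip_width: 0.019
```

```bash
python3 arc.py 0.05 3
python3 - <<'E'
from h import *
s=snap('wrist','w8'); cv2.imwrite('pics/w8c.png',cv2.resize(s['img'][130:400,200:520],None,fx=2.2,fy=2.2,interpolation=cv2.INTER_CUBIC))
E
```

```text
p [0.6209 0.2028 0.2619] yaw -97.14 r 69.3 th 39.0 deg F rad 13.1 tan(cw) -5.1 z 4.1 w 0.018986690966775112
1 0.23 -0.26
2 0.26 -0.23
3 0.27 -0.22
```

View pics/w8c.png

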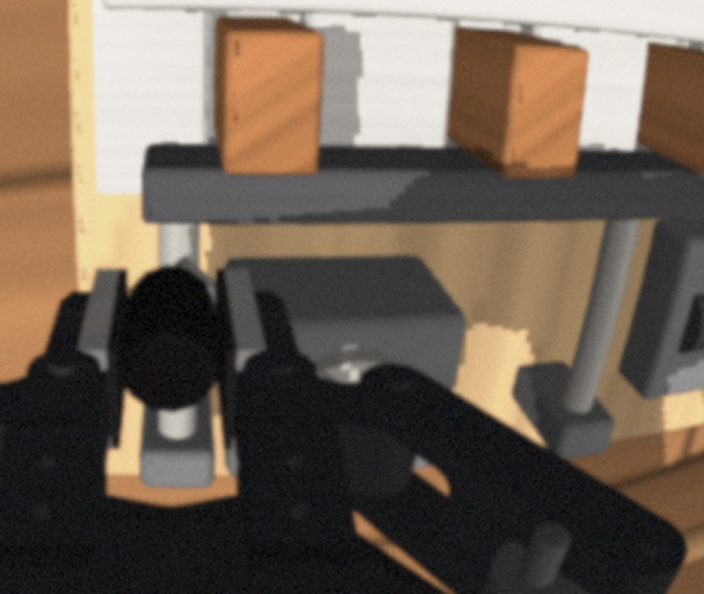

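The tangential load went from about 1 N to a steady 5 N, so the clutch is slipping at roughly 0.15–0.3 rad. I'll add one small step with some radial relief to confirm the plateau, then release and look at the pointer.

Call:
jog_arm:
  plan:
    - [[-1,0.3,-0.1,0,0],[-1,0.3,-0.15,0,0],[-1,0,0,0,0]]

```text
time_s: 16.83
ee_pos: [0.624, 0.1965, 0.2626]
orientation: [-0.661, 0.75, -0.001, 0.007]
force: [13.3, 13.9, 1.0]
grip_width: 0.019
```

```bash
python3 arc.py
```

```text
p [0.624  0.1965 0.2626] yaw -97.17 r 68.1 th 33.2 deg F rad 18.7 tan(cw) -4.4 z 1.0 w 0.01898847555580614
```

Call:
jog_arm:
  plan:
    - [[0,0,0,0,0],[0,0,0,0,0],[0,0,0,0,0],[0,0,0,-2,0],[0,0,0,-3,0]]

```text
time_s: 17.25
ee_pos: [0.6193, 0.1932, 0.3055]
orientation: [-0.661, 0.75, 0.003, -0.004]
force: [0.4, -0.6, -0.5]
grip_width: 0.0427
```

Call:
jog_arm:
  plan:
    - [[0,0,0,-3,0],[0,1,3,-1,0],[0,1,3.5,0,0],[0,1,3,0,0],[0,0,0,0,0]]

```text
time_s: 17.67
ee_pos: [0.5176, 0.1753, 0.3474]
orientation: [-0.662, 0.75, 0.002, -0.004]
force: [0.3, 0.1, -0.7]
grip_width: 0.0429
```

```bash
python3 crank.py w9
python3 - <<'E'
import cv2
s=cv2.imread('pics/w9.png'); c=cv2.resize(s[20:260,140:540],None,fx=2,fy=2,interpolation=cv2.INTER_CUBIC); cv2.imwrite('pics/w9c.png',c)
E
```

```text
(array([0.52021412, 0.1754043 , 0.34847059]), np.float64(-97.16677753531724)) 17.7167
blocks [255.  27.] 1238 clamp -0.4 149.9 z 0.0645 size [35.4 23.1] 0.3 world 658.6 175.0
blocks [349.  31.] 1199 clamp -0.9 76.7 z 0.0645 size [23.2 35.2] 89.7 world 648.9 102.5
blocks [435.  42.] 928 clamp -0.9 0.9 z 0.0645 size [24.1 35.3] 89.6 world 639.4 27.3
blocks [503.  56.] 669 clamp -1.0 -73.3 z 0.0644 size [34.8 24. ] 1.6 world 630.0 -46.3
high [221.  67.] 700 clamp -37.7 169.2 z 0.1144 size [18.6 18.9] 88.6 world 624.0 198.9
high [291. 142.] 1480 clamp -89.4 123.2 z 0.0855 size [30.6 31.1] 6.2 world 566.9 159.7
high [490. 204.] 328 clamp -131.2 -36.0 z 0.1204 size [17.4 19.8] 51.0 world 505.5 7.0
```

View pics/w9c.png

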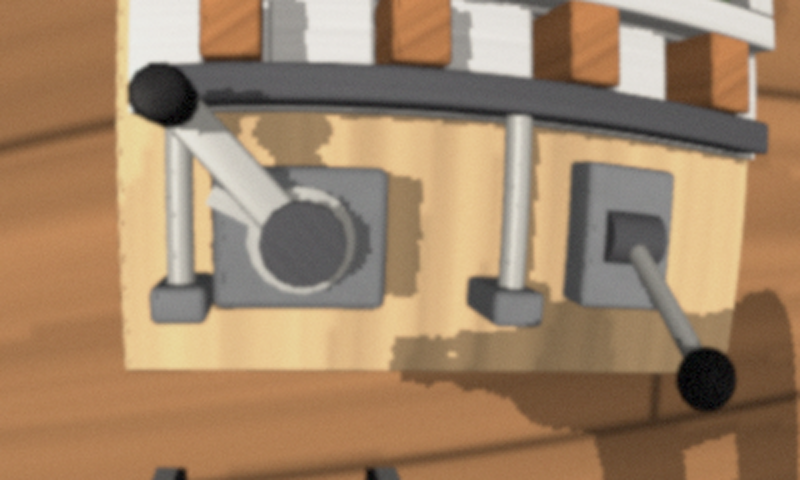

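Released view: the pointer at (222,200) stayed behind while the arm moved on to (165,95), about 19° or 0.33 rad of slip, within 0.05–0.785. All four blocks are still seated. Now the lever, whose ball is at (706,378), world (0.505,0.007).

```bash
python3 -c "
from h import *
rel(.458,.0105,.265,-97.2)"
```

```text
at [0.5202 0.1754 0.3485] -97.17 -> cm 17.14 4.12 8.35 turn 0.001
```

Call:
jog_arm:
  plan:
    - [[-1,0,2,0,0],[-1,3.4,2.1,0,0],[-1,3.4,0,0,0],[-1,3.5,0,0,0],[-1,3.4,0,0,0]]

```text
time_s: 18.13
ee_pos: [0.4656, 0.0437, 0.3499]
orientation: [-0.662, 0.75, -0.0, 0.0]
force: [0.1, 0.0, 0.2]
grip_width: 0.0002
```

Call:
jog_arm:
  plan:
    - [[-1,3.4,0,0,0],[-1,0,0,0,0],[-1,0,0,2,0],[-1,0,0,0,0],[-1,0,0,0,0]]

```text
time_s: 18.55
ee_pos: [0.4613, 0.0113, 0.3289]
orientation: [-0.661, 0.75, 0.001, -0.001]
force: [0.1, 0.5, 0.4]
grip_width: 0.0003
```

```bash
python3 -c "
from h import *
rel(.458,.0105,.265,-97.2);print(get_state()['grip_width'])"
```

```text
at [0.4613 0.0113 0.3289] -97.19 -> cm 0.12 0.32 6.39 turn 0.0
0.00029398194300952145
```

Call:
jog_arm:
  plan:
    - [[-1,0.1,0.3,3,0],[-1,0,0,3.4,0],[-1,0,0,0,0],[-1,0,-1,0,0],[-1,0,-1.5,0,0]]

```text
time_s: 18.97
ee_pos: [0.4837, 0.008, 0.2671]
orientation: [-0.662, 0.75, 0.0, -0.0]
force: [-0.8, -0.5, 0.9]
grip_width: 0.0005
```

Call:
jog_arm:
  plan:
    - [[-1,0,-1.5,0,0],[-1,0,-1.5,0,0],[-1,0,-1.5,0,0],[-1,0,-1.5,0,0],[-1,0,-1.5,0,0]]

```text
time_s: 19.38
ee_pos: [0.5598, -0.0018, 0.2686]
orientation: [-0.662, 0.75, -0.001, 0.001]
force: [-1.4, 0.8, -0.4]
grip_width: -0.0002
```

```bash
python3 -c "
from h import *
rel(.640+.0047-.057*.992,.0263-.0372-.001+.057*.125,.265,-97.2);print(get_state()['force'])"
```

```text
at [ 0.5598 -0.0018  0.2686] -97.13 -> cm -0.06 -2.85 0.36 turn 0.001
[-1.42640909  0.76561271 -0.36230028]
```

Call:
jog_arm:
  plan:
    - [[-1,0,-1,0,0],[-1,0,-0.5,0,0],[-1,0,-0.3,0,0],[-1,0,-0.2,0,0]]

```text
time_s: 19.72
ee_pos: [0.5781, -0.0043, 0.2671]
orientation: [-0.662, 0.75, -0.001, 0.0]
force: [-3.8, 0.6, 2.6]
grip_width: 0.0002
```

Call:
jog_arm:
  plan:
    - [[-1,0,-0.3,0,0],[-1,0,0,0,0]]

```text
time_s: 19.88
ee_pos: [0.5792, -0.0044, 0.2662]
orientation: [-0.662, 0.75, 0.002, -0.002]
force: [-8.6, 0.5, 7.6]
grip_width: -0.0001
```

Force is rising at the stop, so the lever is over. I'll back off, rise, and check.

Call:
jog_arm:
  plan:
    - [[-1,0,1,0,0],[-1,0,3,0,0],[-1,0,3,-2,0],[-1,0,2,-4,0],[-1,0,0,-4,0]]

```text
time_s: 20.3
ee_pos: [0.4881, 0.0074, 0.3615]
orientation: [-0.662, 0.75, 0.003, -0.002]
force: [1.1, -0.1, 0.5]
grip_width: 0.0003
```

Call:
jog_arm:
  plan:
    - [[-1,0,0,0,0],[-1,0,0,0,0]]

```text
time_s: 20.47
ee_pos: [0.4929, 0.0062, 0.3667]
orientation: [-0.662, 0.75, -0.003, 0.002]
force: [0.6, -0.5, -0.8]
grip_width: -0.0
```

```bash
python3 crank.py w10; python3 -c "
from h import *
print(get_state()['force']); snap('top','top1')
a=cv2.imread('pics/top0.png');b=cv2.imread('pics/top1.png');W=load('top')
cv2.imwrite('pics/fin.png',np.vstack([cv2.resize(cv2.imread('pics/w10.png')[0:300],(560,300)),b[90:290]]))"
```

```text
(array([0.49237445, 0.00629094, 0.36458987]), np.float64(-97.16937970420744)) 20.5167
blocks [233.  37.] 1054 clamp -0.9 -0.4 z 0.0646 size [35.3 22.9] 0.5 world 639.2 26.0
blocks [320.  37.] 1068 clamp -1.3 -73.6 z 0.0645 size [23.  35.4] 89.8 world 629.7 -46.6
blocks [149.  44.] 883 clamp -1.1 74.2 z 0.0645 size [35.4 23.6] 2.3 world 648.4 100.1
blocks [80. 55.] 650 clamp -0.4 149.2 z 0.0645 size [23.9 34.9] 90.0 world 658.5 174.4
high [277.  69.] 542 clamp -34.7 -36.9 z 0.118 size [18.7 18.8] 1.6 world 601.1 -6.0
high [40. 96.] 288 clamp -37.6 168.5 z 0.1143 size [19.7 19. ] 74.8 world 624.0 198.2
high [ 93. 148.] 819 clamp -89.5 122.2 z 0.0855 size [30.8 31.3] 29.8 world 566.7 158.7
[-0.39562173 -0.5605026  -0.68396262]
```

View pics/fin.png

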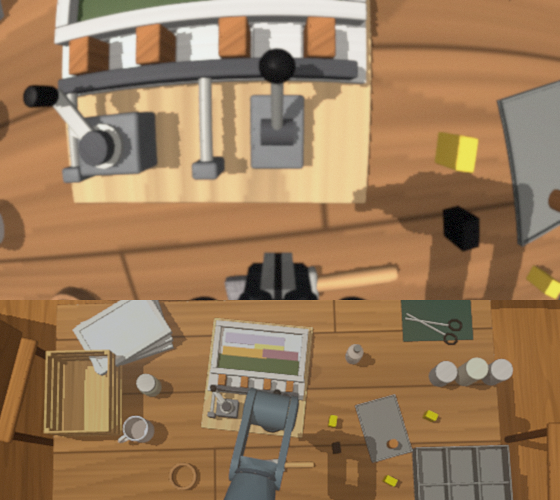

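The final view shows the ball at (277,66), which is clamp x ≈ -35 mm (fully over). All four blocks are seated, the dowel and bystanders are in place, and the arm is clear. Handing in.

```bash
python3 -c "
from h import *
print(bot.close_job())"
```

```text
the job is handed in; nothing more can be done
None
```

I finished the task and handed it in at about 20.5 s of the 69 s allowed; the hand-in gives no verdict.

- **Blocks:** The two rectangular spares now stand in pockets 3 and 1. All four block tops read 64.5 mm, which is fully down. The blocks already in pockets 2 and 4 stayed within about 1–2 mm of where they started.
- **Crank:** I wound it clockwise about 1.46 rad until the sideways load rose from about 1 N to a steady 5 N. The pointer then lagged the arm by about 19°, so roughly 0.33 rad of slip against a limit of 0.785. That slip figure comes from one picture, so it is approximate.
- **Lever:** I pushed it until it met its stop. The ball then read clamp x ≈ -35 mm, against -34 mm expected at full swing.
- **Bystanders:** The dowel, mug, glue, tape, jar and brush looked unmoved in the last pictures, and the arm was clear with no contact force.

One reading disagreed: the outward force on the crank grip rose to about 19 N near the end of winding, because my estimate of its circle was 1–2 mm off. It was well under the force limits, and the grip was released straight afterwards. No check failed.

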